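# Set out the matching dop with each citrine

### The arm

A 6-joint arm with a two-finger parallel gripper is mounted at the origin on the work surface. World frame = base frame: x ahead of the robot, y to its left, z up, the work surface at z = 0. Lengths are in mm, angles in rad, forces in N, time in s.
With the tool pointing down it reaches from about 325 to 900 mm from the base axis. Payload 6.1 kg.
Tool frame: the origin (TCP) lies midway between the tips of the shut fingers; the grasp point (between the pads) lies 19 mm behind it; z points along the fingers, y is the line along which they close (so a half turn about z gives the same grasp; the last joint's range is limited). The gripper opens to 85 mm and grips with 20 to 120 N. Pads are 22 mm wide; open, the fingers measure 114 mm over their backs; the gripper's body (76 mm by 85 mm) begins 54 mm behind the grasp point. The pads swing forward as they close: fully open they stand 13 mm farther back than shut.
Start: joints at [1.079, 0.22, 1.526, -0, 1.395, -0.126], TCP at [223.558, 583.642, 231.3] pointing down, gripper open.
Joint ranges: [-2.98, 2.98], [-0.91, 2.08], [0.09, 2.57], [-1.24, 4.39], [0.2, 2.65], [-2.68, 2.68]. Speed limits (rad/s): [2.57, 2.57, 3.01, 3.14, 3.14, 3.14].

### API

Orientations are given as a rotation vector (axis times angle).
In Python, from station import r gives the robot as it stands.
- The arm moves only by the shell command python3 -m pendant 'ROWS' [FORCE]. ROWS is JSON, one flat list of numbers, 7 for each row, row after row: the shift along the tool's x, y, z in cm, then the turn, a rotation vector about the tool's x, y, z in rad, then the finger opening in cm, from 0 to 8.54. In form: [dx, dy, dz, rx, ry, rz, gripper, dx, dy, dz, rx, ry, rz, gripper, ...]. A call has 1 to 10 rows; each row shifts and turns the commanded pose from where the row before left it, along the tool's axes as they then stand; what a row does not reach is not made up. A row lasts 1/8 s, in which the tool goes at most 62.5 mm and 10.7 degrees, less where a joint would pass 70% of its speed; a pose out of reach is approached as far as the arm can. A call with a gripper value outside its range is refused whole. The fingers move at their own pace and stop on an object; FORCE is the grip in N (left out, the last holds). Time passes only in rows, so rows that do not move let the fingers close. It gives the time, the measured TCP pose, the force, the opening and the grip force at its end, in the units of the state.
- r.get_obs(): the state, without advancing time (a new reading comes with each control period).
- r.camera(name): name is "side" or "top" or "wrist"; returns a dict with "frame" (400x640x3 uint8, red, green, blue), "z_map" (400x640 float32, mm along the optical axis (not along the pixel's ray), 0 where there is no reading), "intrinsics" (3x3 intrinsics, pixels), "R" (3x3) and "t" (3): a world point X has camera coordinates R X + t; the wrist camera has in their place "tool_from_camera" (4x4, takes a point from camera to tool coordinates, whose origin is the TCP and whose axes are the flange's). Camera axes: x right, y down, z forward; pixel columns grow to the right and rows downward; lengths in mm; the calibration is good to about 2 mm. The wrist camera is an equidistant fisheye: a pixel r from the principal point sees the ray r / f radians off the axis. A picture is of the moment at which its call begins: read the wrist's pose just before it.
- r.close_job(): hands the job in; it is judged then, once.
The state is a dict: "time": time; "q": joint angles; "dq": joint speeds; "tau": joint torques, N m; "position": TCP position; "ee_rot": TCP orientation; "contact_force": force on the tool from outside, world axes, zero at the start; "moment": the same for the moment, N m; "opening": opening from 0.0 (shut) to 1.0 (fully open); "finger_force": force on a finger pad.
Only numpy, scipy, OpenCV 4.12 (cv2) and the standard library are available. Lean on these libraries where they do the work, as an engineer would, in place of code of your own. Each camera call takes 0.05 s, during which the arm holds its last target. There are 200 camera calls.

### The job

Get the three citrine crystals ready for dopping: put each round brass dop into the porcelain dish of the crystal it fits, the small dop with the small crystal, the medium with the medium and the large with the large, standing upright on its flat face on the dish floor beside the crystal. Leave the vee dop with the oblong head standing where it is, and do not shift the crystals or their dishes.

Things in the scene. Friction and masses are not known exactly. Their poses are not given: they have to be found in the camera images.
- dop_small: the small round brass dop, standing upright on its flat round face: face 16 mm in diameter, the rim 4 mm high, then tapering up to 15 mm above the face into a plain round shank 8 mm in diameter; 60 mm tall overall. Origin: centre of the face (its underside); z points up along the shank.
- dop_medium: the medium round brass dop, standing upright on its flat round face: face 23 mm in diameter, the rim 4 mm high, then tapering up to 15 mm above the face into a plain round shank 8 mm in diameter; 60 mm tall overall. Origin: centre of the face (its underside); z points up along the shank.
- dop_large: the large round brass dop, standing upright on its flat round face: face 32 mm in diameter, the rim 4 mm high, then tapering up to 15 mm above the face into a plain round shank 8 mm in diameter; 60 mm tall overall. Origin: centre of the face (its underside); z points up along the shank.
- dish_small: the white porcelain dish that holds the small crystal (the three dishes are alike): oblong open tray, loose, 72 mm (its x) by 116 mm (its y) outside, 14 mm high, walls and floor 5 mm thick. Origin: centre of its underside; the inner floor lies 5 mm above it. The crystal sits near the middle of one half of the length (its +y or its -y half); the other half is empty.
- dish_medium: the white porcelain dish that holds the medium crystal (the three dishes are alike): oblong open tray, loose, 72 mm (its x) by 116 mm (its y) outside, 14 mm high, walls and floor 5 mm thick. Origin: centre of its underside; the inner floor lies 5 mm above it. The crystal sits near the middle of one half of the length (its +y or its -y half); the other half is empty.
- dish_large: the white porcelain dish that holds the large crystal (the three dishes are alike): oblong open tray, loose, 72 mm (its x) by 116 mm (its y) outside, 14 mm high, walls and floor 5 mm thick. Origin: centre of its underside; the inner floor lies 5 mm above it. The crystal sits near the middle of one half of the length (its +y or its -y half); the other half is empty.
- crystal_small: the small citrine crystal, amber, six-sided with a pointed top and a flat ground base, loose in its dish: 20 mm over the corners, 13 mm high. Origin: centre of its base; z up through the point.
- crystal_medium: the medium citrine crystal, amber, six-sided with a pointed top and a flat ground base, loose in its dish: 29 mm over the corners, 17 mm high. Origin: centre of its base; z up through the point.
- crystal_large: the large citrine crystal, amber, six-sided with a pointed top and a flat ground base, loose in its dish: 40 mm over the corners, 22 mm high. Origin: centre of its base; z up through the point.
- vee_dop: the vee dop, brass, standing upright: oblong head 14 mm (its x) by 34 mm (its y), 16 mm high, with a groove underneath, and the same 8 mm shank, 60 mm tall overall. Origin: centre of its underside. It belongs to another job.
Not all that is in view belongs to the job. What is shaped like the dish_small but brown is not meant.

How it is judged (in metres and radians):
At the end, for the whole second after the job is handed in: Each round dop stands on the floor of the dish holding the crystal of its size (its face 2.5 to 8 mm above the dish's underside), upright within 0.1 rad, at rest. From their starts: crystals within 20 mm (tilt under 0.2 rad), dishes within 25 mm, the vee dop within 20 mm (tilt under 0.1 rad) (horizontal distance between dop_small and dish_small below 0.055 m and z of dop_small in the frame of dish_small between 0.0025 and 0.008 m and angle between each of dop_small, dop_medium, dop_large, vee_dop's own z axis and vertical below 0.1 rad and linear speed of each of dop_small, dop_medium, dop_large below 0.02 m/s and distance of each of crystal_small, crystal_medium, crystal_large, vee_dop from where it was at the start of the episode below 0.02 m and distance of each of dish_small, dish_medium, dish_large from where it was at the start of the episode below 0.025 m and angle between each of crystal_small, crystal_medium, crystal_large's own z axis and vertical below 0.2 rad and horizontal distance between dop_medium and dish_medium below 0.055 m and z of dop_medium in the frame of dish_medium between 0.0025 and 0.008 m and horizontal distance between dop_large and dish_large below 0.055 m and z of dop_large in the frame of dish_large between 0.0025 and 0.008 m); the robot touches nothing.
It fails at once if the vee dop is moved more than 20 mm or knocked over (distance of vee_dop from where it was at the start of the episode above 0.02 m or angle between vee_dop's own z axis and vertical above 0.3 rad).
It fails at once if a crystal is shifted more than 20 mm or tipped over (distance of any of crystal_small, crystal_medium, crystal_large from where it was at the start of the episode above 0.02 m or angle between any of crystal_small, crystal_medium, crystal_large's own z axis and vertical above 0.6 rad).
It fails at once if a porcelain dish is shifted more than 25 mm (distance of any of dish_small, dish_medium, dish_large from where it was at the start of the episode above 0.025 m).
It also fails if it takes over 99 s, if anything falls off the work surface, if the arm or the gripper's body presses on something with over 40 N, if the wrist force passes 120 N, or if a joint passes its speed limit or range.

## Working session

There is one attempt and no reset: what is moved stays moved. The work goes in short steps, Python scripts to look and compute and a shell command to move; the robot and the scene stay as the last step left them, time stands still between calls to the robot, and variables do not carry over. Pictures are saved under pics/ and viewed, at most 14 in all, crops included, and the job is handed in when it is done.

```bash
mkdir -p pics; ls; python3 - <<'E'
from station import r
import cv2,numpy as np
o=r.get_obs();print(o)
for n in("top","side"):
    c=r.camera(n);cv2.imwrite(f"pics/{n}0.png",c["frame"][:,:,::-1]);np.savez(f"{n}0.npz",**c)
    print(n,c["intrinsics"],c["R"],c["t"])
E
```

```text
pics
{'time': 0.0, 'q': array([ 1.07885922e+00,  2.21248395e-01,  1.52760404e+00, -4.08131600e-05,
        1.39470872e+00, -1.26103414e-01]), 'dq': array([ 0.00026105,  0.00065656, -0.00014108, -0.00086728, -0.00090913,
        0.0014096 ]), 'tau': array([-1.98417861e-04, -4.96916699e+01, -3.89379787e+01, -2.72226534e-04,
        1.16760976e-02, -1.99710848e-05]), 'position': array([223.30892146, 583.09444537, 230.18919953]), 'ee_rot': array([-5.71337783e-01, -3.08863206e+00,  2.96429902e-03]), 'contact_force': array([-0.95967153, -0.58525087, -0.3761804 ]), 'moment': array([-0.01065905, -0.02584467,  0.01583294]), 'finger_force': 0.0, 'opening': 1.003024830129122}
top [[414.69761243   0.         321.77193635]
 [  0.         414.69761243 196.47618527]
 [  0.           0.           1.        ]] [[ 3.99326458e-02 -9.99202048e-01 -8.06595221e-04]
 [-9.73280242e-01 -3.87139876e-02 -2.26333377e-01]
 [ 2.26121547e-01  9.82313376e-03 -9.74049563e-01]] [  1.65931862 491.94035831 900.29215276]
side [[448.878219     0.         313.86370162]
 [  0.         448.878219   199.32724691]
 [  0.           0.           1.        ]] [[ 0.92837591 -0.37162539  0.00356823]
 [-0.23444807 -0.59308212 -0.77025171]
 [ 0.28836134  0.71424657 -0.63773001]] [-454.73813504  131.58698116  782.36421458]
```

View pics/top0.png

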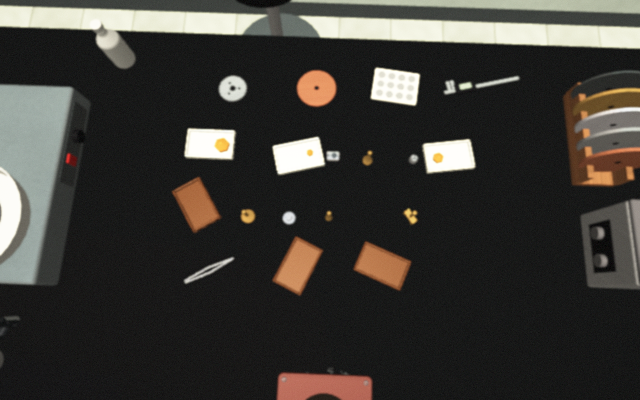

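View pics/side0.png

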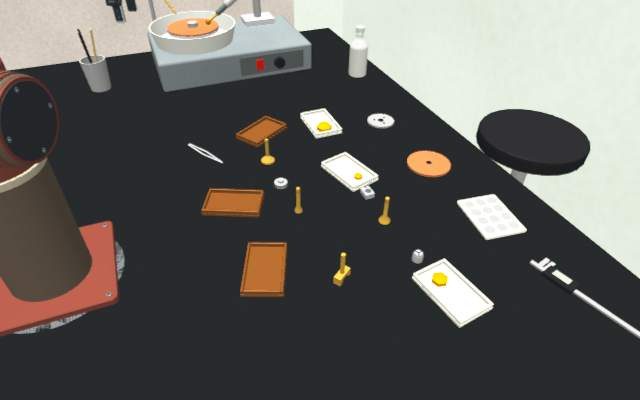

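Top view: the white dishes are at (210,143), (299,155) and (449,156), with crystals at (222,145) large?, (310,153) small? and (438,158) medium?. The brass candidates are at (248,215), (328,215) and (368,158), and the vee dop is at (411,215). The brown trays and the grey nuts at (289,217), (333,156) and (413,158) are decoys. Next I'll measure all of these.

```bash
cat > h.py <<'E'
import cv2,numpy as np
def cloud(c):
    z=c["z_map"];K=c["intrinsics"];v,u=np.indices(z.shape)
    P=np.stack([(u-K[0,2])/K[0,0]*z,(v-K[1,2])/K[1,1]*z,z],-1)
    return (P-c["t"])@c["R"]
def ray(c,u,v,h):
    K=c["intrinsics"];d=c["R"].T@np.array([(u-K[0,2])/K[0,0],(v-K[1,2])/K[1,1],1]);o=-c["R"].T@c["t"]
    return o+d*(h-o[2])/d[2]
E
python3 - <<'E'
from h import *
for n in("top","side"):
    c=dict(np.load(n+"0.npz"));P=cloud(c);f=c["frame"];hsv=cv2.cvtColor(f,cv2.COLOR_RGB2HSV)
    ok=(c["z_map"]>0)&(P[...,0]>200)&(P[...,0]<900)&(abs(P[...,1])<420)
    H,S,V=[hsv[...,i] for i in range(3)]
    print(n,"table z",np.median(P[...,2][ok&(V<60)]))
    for nm,m,amin in(("yellow",(H>14)&(H<32)&(S>110)&(V>50),8),("white",(S<45)&(V>190),150)):
        m=(m&ok).astype(np.uint8)
        if nm=="white": m=cv2.morphologyEx(m,cv2.MORPH_CLOSE,np.ones((9,9)))
        k,L,st,ce=cv2.connectedComponentsWithStats(m)
        for i in range(1,k):
            if st[i,4]<amin: continue
            p=P[(L==i)&ok];zz=p[:,2];s=f"{nm} px{ce[i].round()} n{st[i,4]} z{np.percentile(zz,[2,50,98]).round()} c{np.median(p,0).round(1)}"
            if nm=="yellow":
                t=p[zz>zz.max()-10];b=p[zz<16]
                s+=f" top{t.mean(0).round(1)} lowextent y {np.ptp(b[:,1]).round() if len(b) else 0} x {np.ptp(b[:,0]).round() if len(b) else 0} mid {(b.max(0)+b.min(0)).round()/2 if len(b) else 0}"
            else:
                cn=cv2.findContours((L==i).astype(np.uint8),0,2)[0][0][:,0]
                q=np.float32([ray(c,u,v,14)[:2] for u,v in cn]);s+=" rect "+str([np.round(a,2) for a in cv2.minAreaRect(q)])
            print(s)
f=cv2.imread("pics/top0.png")[115:235,170:490];cv2.imwrite("pics/crop.png",cv2.resize(f,(800,300),interpolation=2))
E
```

```text
top table z -1.231362920226471
yellow px[222. 145.] n139 z[10. 18. 26.] c[622.  274.2  17.7] top[623.4 277.   21.5] lowextent y 30.0 x 31.0 mid [623.  275.   11.5]
yellow px[309. 152.] n25 z[ 7. 14. 16.] c[612.7  57.7  13.9] top[612.7  56.7  13.4] lowextent y 12.0 x 12.0 mid [612.5  56.5  11. ]
yellow px[368. 158.] n128 z[-4.  5. 60.] c[600.3 -86.9   4.7] top[602.  -86.2  57.2] lowextent y 25.0 x 42.0 mid [610.  -87.5   5. ]
yellow px[438. 157.] n69 z[10. 16. 21.] c[ 610.3 -259.    15.5] top[ 611.1 -259.7   15.9] lowextent y 24.0 x 24.0 mid [ 612.  -259.5   12.5]
yellow px[247. 216.] n196 z[-3.  6. 58.] c[447.1 197.    5.8] top[449.  199.4  58.2] lowextent y 37.0 x 35.0 mid [449.5 200.    5.5]
yellow px[411. 216.] n171 z[-4. 13. 57.] c[ 462.2 -190.7   12.8] top[ 462.6 -189.7   57.3] lowextent y 36.0 x 40.0 mid [ 465.  -193.5    5.5]
yellow px[328. 216.] n65 z[-3.  8. 60.] c[452.2   4.7   7.9] top[454.2   4.4  58.3] lowextent y 17.0 x 26.0 mid [458.    3.5   6. ]
white px[395.  86.] n1429 z[-1.  7. 11.] c[ 803.8 -155.9    7.2] rect [array([ 800.77, -154.82]), array([115.31,  89.89]), 
[... 1945 characters left out ...]
64(89.75)]
white px[380. 120.] n268 z[-1.  3.  5.] c[786.3 264.9   2.6] rect [array([776.07, 247.21]), array([62.56, 65.93]), np.float64(68.53)]
white px[351. 172.] n1316 z[-2.  4. 13.] c[609.9  77.5   4.2] rect [array([607.43,  61.03]), array([ 80.52, 156.52]), np.float64(14.22)]
white px[491. 216.] n1786 z[0. 7. 9.] c[ 804.1 -163.2    7.3] rect [array([ 799.03, -164.45]), array([117.35,  89.11]), np.float64(82.99)]
white px[453. 292.] n2562 z[ 1.  4. 14.] c[ 624.2 -295.1    4.4] rect [array([ 617.5 , -292.23]), array([ 78.49, 119.9 ]), np.float64(8.22)]
white px[551. 269.] n320 z[-2.  7. 12.] c[ 812.1 -310.3    7.4] rect [array([ 807.31, -320.63]), array([32.08, 69.26]), np.float64(15.08)]
```

View pics/crop.png

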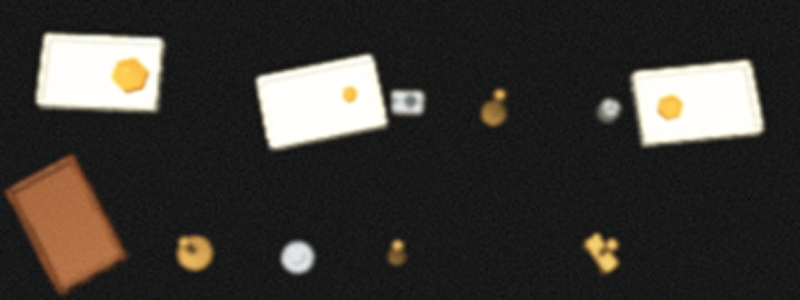

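The crop agrees with the measurements. The sizes are large crystal 40, small 20 and medium 29 mm, and the base extents are 36/25/17 mm for large/medium/small. The nuts at crop (297,257), (407,102) and (609,110) are grey, so I rule them out.

- **Dops:** L (449.7, 198.5), M (602, -87), S (455, 3.5).
- **Targets:** L (626, 333), S (598, 109), M (622, -313).

I'll start with the large dop: turn the tool to the world axes, then travel above it.

```bash
python3 -m pendant '[0,0,0,0,0,-0.183,3, 0,0,0,0,0,-0.183,3, -2.83,-4.81,0,0,0,0,3, -2.83,-4.81,0,0,0,0,3, -2.83,-4.81,0,0,0,0,3, -2.83,-4.81,0,0,0,0,3, -2.83,-4.81,0,0,0,0,3, -2.83,-4.81,0,0,0,0,3, -2.83,-4.81,0,0,0,0,3, -2.83,-4.81,0,0,0,0,3]' 40
python3 -m pendant '[0,0,4,0,0,0,3, 0,0,4,0,0,0,3, 0,0,0,0,0,0,3]'
cat >> h.py <<'E'
from scipy.spatial.transform import Rotation as Ro
def wrist(name=None):
    from station import r
    o=r.get_obs();c=r.camera("wrist")
    if name: cv2.imwrite(name,c["frame"][:,:,::-1])
    R=Ro.from_rotvec(o["ee_rot"]).as_matrix();T=c["tool_from_camera"];z=c["z_map"];K=c["intrinsics"]
    v,u=np.indices(z.shape);a=(u-K[0,2])/K[0,0];b=(v-K[1,2])/K[1,1];th=np.hypot(a,b)+1e-9
    P=np.stack([a/th*np.tan(th)*z,b/th*np.tan(th)*z,z],-1)@T[:3,:3].T+T[:3,3]
    return o,c,P@R.T+o["position"],R
E
python3 - <<'E'
from h import *
o,c,P,R=wrist("pics/w1.png");f=cv2.cvtColor(c["frame"],cv2.COLOR_RGB2HSV);H,S,V=[f[...,i] for i in range(3)]
print(o["position"],R.round(3))
m=(H>14)&(H<32)&(S>100)&(V>50)&(c["z_map"]>0)
k,L,st,ce=cv2.connectedComponentsWithStats(m.astype(np.uint8))
for i in range(1,k):
    if st[i,4]>60:
        p=P[L==i];t=p[(p[:,2]>30)&(p[:,2]<65)];print(ce[i].round(),st[i,4],p[:,2].min(),p[:,2].max(),t.mean(0) if len(t) else p.mean(0))
E
```

```text
time: 1.35
position: [450.5, 197.2, 231.1]
ee_rot: [0.0, -3.141, -0.0]
contact_force: [0.8, 1.1, 0.3]
opening: 0.353
finger_force: 0.0
time: 1.72
position: [447.1, 197.8, 147.8]
ee_rot: [-0.001, -3.134, 0.003]
contact_force: [-0.9, 0.1, 0.5]
opening: 0.355
finger_force: 0.0
[447.06815862 197.83733992 147.7717517 ] [[-1.     0.    -0.008]
 [ 0.     1.    -0.002]
 [ 0.008 -0.002 -1.   ]]
[166.  64.] 303 10.767791263679499 15.217001991547164 [322.79000256  42.93140409  13.1593968 ]
[217.  22.] 165 11.516511182751373 15.66536244186986 [288.78983141  97.30676766  13.32621784]
[199.  76.] 6329 1.8008801597816273 15.498715475759212 [338.38719261  74.29602019   5.00575027]
[ 62. 107.] 2615 1.603647716641575 15.000864770478387 [ 345.40904185 -121.82180755    5.20348738]
[176. 131.] 161 11.418487578202644 15.075306704936793 [389.24520759  50.92429136  13.22562501]
[ 56. 136.] 111 11.34666597248767 15.012550857201916 [ 379.16442298 -130.3343124    13.21844664]
[477. 192.] 237 -0.3606933329235176 15.631141875490158 [452.63146494 350.83035121  13.21795057]
[445. 208.] 5488 2.2350787166458304 15.66629296764981 [471.72389115 320.81843827   5.43995784]
[329. 190.] 1023 -2.2490975609665327 61.15094507180615 [449.47698282 199.0756402   50.74128389]
[ 37. 204.] 510 -2.0467380794357553 60.046707013252814 [ 464.07975888 -188.12012686   46.12964524]
[139. 200.] 449 -1.9698445060394079 60.53076974103347 [455.31819539   6.72686389  47.56045112]
[469. 253.] 121 11.864673741971728 14.616340768066095 [521.36125118 353.55904876  13.36219117]
[ 47. 289.] 106 5.514411893860881 20.59605265270943 [ 612.26984474 -253.83050556   13.50214125]
[114. 304.] 396 -2.129468458311777 60.30420352150887 [603.10058161 -84.50649635  46.78811013]
```

View pics/w1.png

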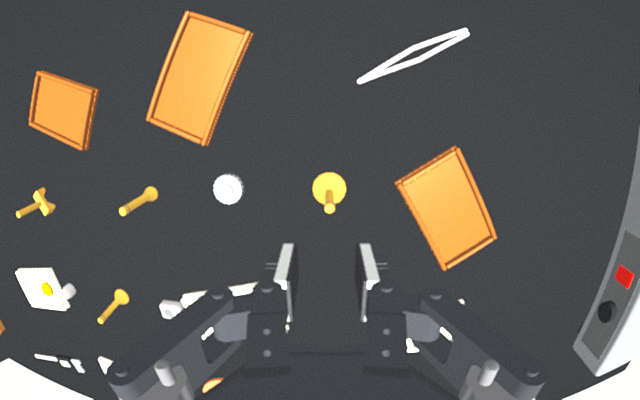

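The wrist view shows the large dop at (329,190), measured at (449.5, 199.1) with its top at 60. That matches, so I'll descend and grip.

```bash
python3 -m pendant '[0,0,4,0,0,0,3, 0,0,4,0,0,0,3, 0,0,3,0,0,0,3, 0,0,1.7,0,0,0,3, 0,0,0,0,0,0,3, 0,0,0,0,0,0,3]' 40
python3 -m pendant '[0,0,0,0,0,0,0, 0,0,0,0,0,0,0, 0,0,0,0,0,0,0, 0,0,0,0,0,0,0, 0,0,0,0,0,0,0, 0,0,0,0,0,0,0]' 40
```

```text
time: 2.52
position: [451.5, 199.4, 26.0]
ee_rot: [-0.001, 3.139, 0.001]
contact_force: [0.9, 0.5, 0.9]
opening: 0.35
finger_force: 0.0
time: 3.28
position: [451.1, 199.2, 25.5]
ee_rot: [-0.0, 3.139, 0.001]
contact_force: [-0.7, 0.4, 6.4]
opening: 0.07
finger_force: 39.3
```

```bash
python3 -m pendant '[0,0,-4,0,0,0,0, 0,0,-4,0,0,0,0, -4.4,3.35,0,0,0,0,0, -4.4,3.35,0,0,0,0,0, -4.4,3.35,0,0,0,0,0, -4.4,3.35,0,0,0,0,0, 0,0,0,0,0,0,0, 0,0,0,0,0,0,0]'
python3 - <<'E'
from h import *
o,c,P,R=wrist("pics/w2.png");print(o["position"],o["contact_force"])
f=cv2.cvtColor(c["frame"],cv2.COLOR_RGB2HSV);H,S,V=[f[...,i] for i in range(3)]
m=(S<60)&(V>150)&(c["z_map"]>0)&(P[...,2]<20)&(P[...,2]>11)&(np.hypot(P[...,0]-626,P[...,1]-306)<85)
print(m.sum(),cv2.minAreaRect(P[m][:,:2].astype(np.float32)))
E
```

```text
time: 4.28
position: [624.9, 332.4, 102.9]
ee_rot: [0.001, -3.139, 0.002]
contact_force: [-0.6, 0.5, -1.4]
opening: 0.071
finger_force: 39.2
[624.87895056 332.37405831 102.94812354] [-0.55652977  0.45164857 -1.35625207]
2110 ((630.01025390625, 307.6985168457031), (115.82101440429688, 72.52591705322266), 89.70188903808594)
```

View pics/w2.png

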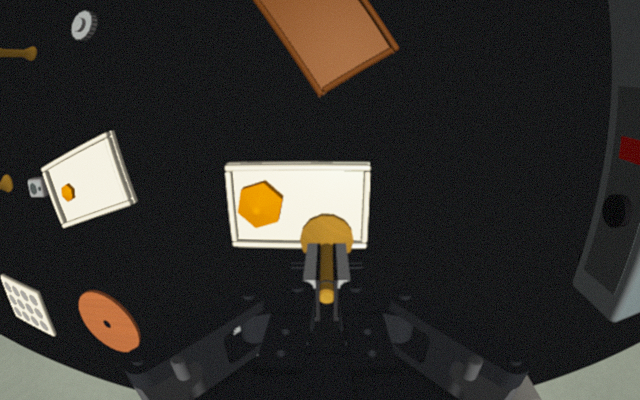

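The large dop is held upright at (327,240) over the empty half of its dish. The dish measures (629, 307) and 116x72. Lowering.

```bash
python3 -m pendant '[0,0,4,0,0,0,0, 0,0,2,0,0,0,0, 0,0,1,0,0,0,0, 0,0,0.3,0,0,0,0, 0,0,0,0,0,0,0]'
python3 -m pendant '[0,0,0.1,0,0,0,0, 0,0,0.1,0,0,0,0, 0,0,0,0,0,0,0]'
```

```text
time: 4.95
position: [626.6, 333.1, 32.3]
ee_rot: [-0.0, 3.14, 0.001]
contact_force: [0.4, -0.4, -0.5]
opening: 0.064
finger_force: 39.2
time: 5.32
position: [626.7, 333.3, 30.6]
ee_rot: [-0.0, 3.14, 0.001]
contact_force: [-1.0, -0.4, 4.9]
opening: 0.071
finger_force: 39.9
```

```bash
python3 -m pendant '[0,0,0,0,0,0,1.2, 0,0,0,0,0,0,3, 0,0,0,0,0,0,3, 0,0,-2,0,0,0,3, 0,0,-4,0,0,0,3, 0,0,-6,0,0,0,3, 2.44,-4.69,0,0,0,0,3, 2.44,-4.69,0,0,0,0,3]'
python3 -m pendant '[2.44,-4.69,0,0,0,0,3, 2.44,-4.69,0,0,0,0,3, 2.44,-4.69,0,0,0,0,3, 2.44,-4.69,0,0,0,0,3, 2.44,-4.69,0,0,0,0,3, 0,0,0,0,0,0,3, 0,0,0,0,0,0,3]'
cat >> h.py <<'E'
def brass(name,near):
    o,c,P,R=wrist(name);f=cv2.cvtColor(c["frame"],cv2.COLOR_RGB2HSV);H,S,V=[f[...,i] for i in range(3)]
    print(o["position"].round(1))
    m=(H>14)&(H<32)&(S>100)&(V>50)&(c["z_map"]>0)&(np.hypot(P[...,0]-near[0],P[...,1]-near[1])<40)
    p=P[m]
    for a,b in((-3,6),(20,40),(40,65)):
        t=p[(p[:,2]>a)&(p[:,2]<b)]
        if len(t): print(a,b,len(t),((t.max(0)+t.min(0))/2).round(1),np.ptp(t,0).round(1))
E
python3 -c "
from h import *
brass('pics/w3.png',(455,4))
from station import r
cv2.imwrite('pics/t3.png',r.camera('top')['frame'][:,:,::-1][100:250,150:500])"
```

```text
time: 6.32
position: [577.9, 238.7, 152.5]
ee_rot: [-0.002, 3.137, 0.002]
contact_force: [0.6, -0.9, 0.5]
opening: 0.349
finger_force: 0.0
time: 7.2
position: [456.2, 4.6, 150.7]
ee_rot: [0.001, 3.139, 0.0]
contact_force: [1.1, -1.0, 0.2]
opening: 0.352
finger_force: 0.0
[456.2   4.6 150.7]
-3 6 126 [465.1   4.3   2. ] [34.1 16.7  7.7]
20 40 62 [453.6   4.7  30. ] [ 3.6  7.2 19.9]
40 65 125 [455.4   4.3  50.7] [ 7.4  7.5 20.8]
```

View pics/w3.png

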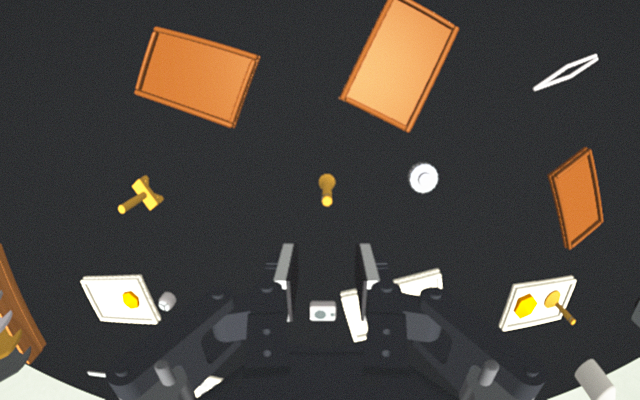

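View pics/t3.png

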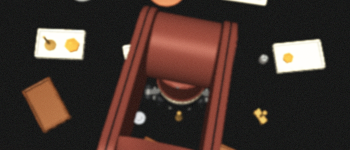

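The large dop stands beside the large crystal: wrist (558,305), top crop (50,45). The small dop is at wrist (327,185), measured at (455.4, 4.3), right under the tool, with a base width of 16.7. Picking it and carrying it over the small dish.

```bash
python3 -m pendant '[0,0,4,0,0,0,3, 0,0,4,0,0,0,3, 0,0,3,0,0,0,3, 0,0,1.5,0,0,0,3, 0,0,0,0,0,0,3, 0,0,0,0,0,0,3]' 40
python3 -m pendant '[0,0,0,0,0,0,0, 0,0,0,0,0,0,0, 0,0,0,0,0,0,0, 0,0,0,0,0,0,0, 0,0,0,0,0,0,0, 0,0,0,0,0,0,0]' 40
python3 -m pendant '[0,0,-4,0,0,0,0, 0,0,-4,0,0,0,0, -3.57,2.62,0,0,0,0,0, -3.57,2.62,0,0,0,0,0, -3.57,2.62,0,0,0,0,0, -3.57,2.62,0,0,0,0,0, 0,0,0,0,0,0,0, 0,0,0,0,0,0,0]'
python3 - <<'E'
from h import *
o,c,P,R=wrist("pics/w4.png");print(o["position"],o["contact_force"])
f=cv2.cvtColor(c["frame"],cv2.COLOR_RGB2HSV);H,S,V=[f[...,i] for i in range(3)]
m=(S<60)&(V>150)&(c["z_map"]>0)&(P[...,2]<20)&(P[...,2]>11)&(np.hypot(P[...,0]-604,P[...,1]-84)<70)
print(m.sum(),cv2.minAreaRect(P[m][:,:2].astype(np.float32)))
E
```

```text
time: 8.05
position: [456.5, 4.7, 25.5]
ee_rot: [-0.001, 3.14, -0.0]
contact_force: [-0.2, -0.2, -0.1]
opening: 0.346
finger_force: 0.0
time: 8.8
position: [456.5, 4.4, 25.5]
ee_rot: [-0.0, 3.139, -0.0]
contact_force: [-0.6, 0.2, 6.7]
opening: 0.067
finger_force: 39.2
time: 9.8
position: [597.1, 109.2, 103.7]
ee_rot: [0.001, -3.14, 0.001]
contact_force: [-1.1, 0.3, -0.9]
opening: 0.071
finger_force: 39.1
[597.13221253 109.16988678 103.66563986] [-1.06797816  0.29626474 -0.92924628]
2115 ((607.8577880859375, 85.00569152832031), (72.53172302246094, 115.6631851196289), 14.310690879821777)
```

View pics/w4.png

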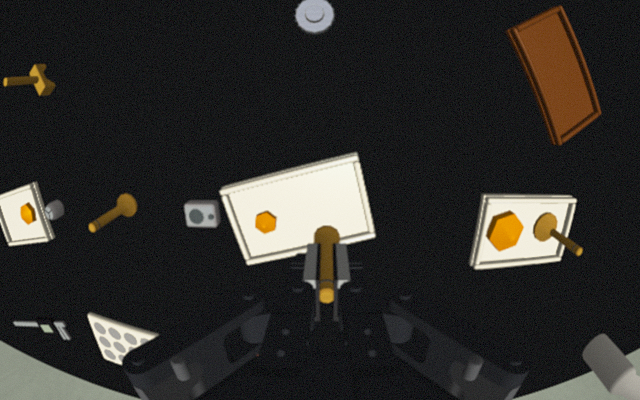

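The small dop is held upright at (327,240) over the empty half of the small dish. The dish measures (607, 85) and 116x72. The large dop is still standing at (550,230). Lowering and releasing.

```bash
python3 -m pendant '[0,0,4,0,0,0,0, 0,0,2,0,0,0,0, 0,0,1,0,0,0,0, 0,0,0.3,0,0,0,0, 0,0,0,0,0,0,0]'
python3 -m pendant '[0,0,0.1,0,0,0,0, 0,0,0.1,0,0,0,0, 0,0,0,0,0,0,0]'
```

```text
time: 10.48
position: [598.7, 109.4, 32.1]
ee_rot: [-0.0, 3.14, 0.0]
contact_force: [0.6, -0.5, 0.2]
opening: 0.071
finger_force: 39.1
time: 10.85
position: [598.9, 109.5, 30.6]
ee_rot: [-0.001, 3.14, 0.0]
contact_force: [-1.2, -1.0, 5.6]
opening: 0.07
finger_force: 39.7
```

```bash
python3 -m pendant '[0,0,0,0,0,0,1.2, 0,0,0,0,0,0,3, 0,0,0,0,0,0,3, 0,0,-2,0,0,0,3, 0,0,-4,0,0,0,3, 0,0,-6,0,0,0,3, -0.15,-4.9,0,0,0,0,3, -0.15,-4.9,0,0,0,0,3, -0.15,-4.9,0,0,0,0,3, 0,-4.9,0,0,0,0,3]'
python3 -m pendant '[0,0,0,0,0,0,3, 0,0,0,0,0,0,3]'
python3 -c "
from h import *
brass('pics/w5.png',(602,-86))"
```

```text
time: 12.1
position: [603.0, -88.2, 151.2]
ee_rot: [-0.001, 3.14, -0.001]
contact_force: [-0.4, 0.9, 0.4]
opening: 0.347
finger_force: 0.0
time: 12.35
position: [602.8, -86.5, 150.3]
ee_rot: [0.001, 3.141, 0.0]
contact_force: [0.8, 0.9, 0.6]
opening: 0.354
finger_force: 0.0
[602.8 -86.5 150.3]
-3 6 205 [612.4 -86.8   2.1] [38.7 24.6  7.7]
20 40 57 [602.5 -86.8  30.1] [ 4.4  8.1 19.7]
40 65 137 [603.9 -86.9  50.5] [ 7.7  7.7 19.7]
```

View pics/w5.png

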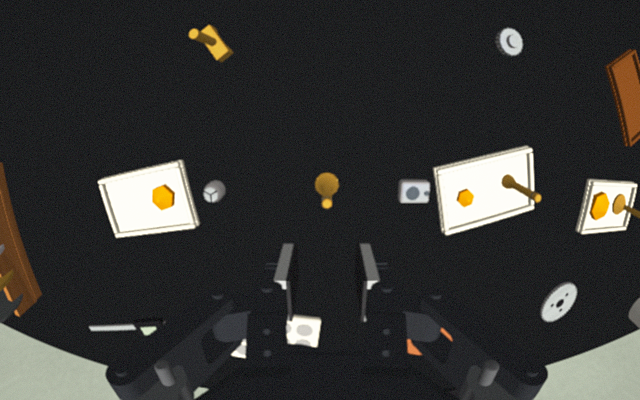

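The small dop stands at (508,182) beside its crystal. The medium dop is at (327,185), measured at (603.9, -86.9). Picking it and carrying it over the medium dish.

```bash
python3 -m pendant '[0,0,4,0,0,0,3, 0,0,4,0,0,0,3, 0,0,3,0,0,0,3, 0,0,1.5,0,0,0,3, 0,0,0,0,0,0,3, 0,0,0,0,0,0,3]' 40
python3 -m pendant '[0,0,0,0,0,0,0, 0,0,0,0,0,0,0, 0,0,0,0,0,0,0, 0,0,0,0,0,0,0, 0,0,0,0,0,0,0, 0,0,0,0,0,0,0]' 40
python3 -m pendant '[0,0,-4,0,0,0,0, 0,0,-4,0,0,0,0, -0.48,-5.65,0,0,0,0,0, -0.48,-5.65,0,0,0,0,0, -0.48,-5.65,0,0,0,0,0, -0.48,-5.65,0,0,0,0,0, 0,0,0,0,0,0,0, 0,0,0,0,0,0,0]'
python3 - <<'E'
from h import *
o,c,P,R=wrist("pics/w6.png");print(o["position"],o["contact_force"])
f=cv2.cvtColor(c["frame"],cv2.COLOR_RGB2HSV);H,S,V=[f[...,i] for i in range(3)]
m=(S<60)&(V>150)&(c["z_map"]>0)&(P[...,2]<20)&(P[...,2]>11)&(np.hypot(P[...,0]-618,P[...,1]+287)<72)
print(m.sum(),cv2.minAreaRect(P[m][:,:2].astype(np.float32)))
E
```

```text
time: 13.15
position: [603.9, -86.5, 25.9]
ee_rot: [-0.001, 3.139, -0.001]
contact_force: [-0.8, -0.2, -0.2]
opening: 0.354
finger_force: 0.0
time: 13.9
position: [603.7, -86.9, 25.8]
ee_rot: [-0.0, 3.139, -0.001]
contact_force: [0.3, 0.8, 6.3]
opening: 0.07
finger_force: 39.3
time: 14.9
position: [621.2, -312.3, 103.6]
ee_rot: [-0.001, -3.141, -0.002]
contact_force: [0.1, 0.4, -0.6]
opening: 0.074
finger_force: 39.1
[ 621.24645385 -312.2812586   103.61077697] [ 0.10304817  0.38331695 -0.55953408]
2266 ((621.3163452148438, -288.1700744628906), (72.4239273071289, 116.45304870605469), 8.163921356201172)
```

View pics/w6.png

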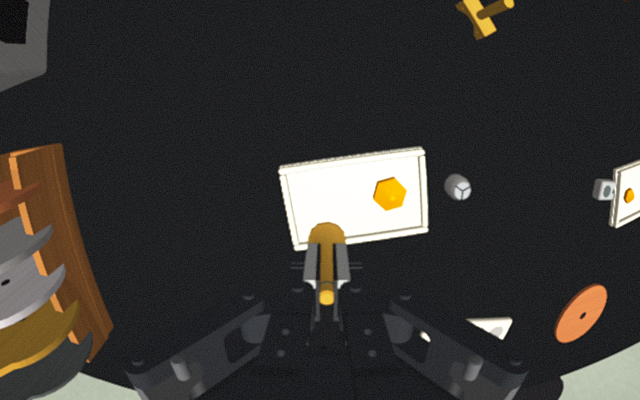

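The medium dop is held at (327,240) over the empty half. The crystal is at (390,193), and the dish centre measures (621, -288). Lowering.

```bash
python3 -m pendant '[0,0,4,0,0,0,0, 0,0,2,0,0,0,0, 0,0,1,0,0,0,0, 0,0,0.3,0,0,0,0, 0,0,0,0,0,0,0]'
python3 -m pendant '[0,0,0.1,0,0,0,0, 0,0,0.1,0,0,0,0, 0,0,0,0,0,0,0]'
```

```text
time: 15.58
position: [622.4, -312.8, 32.2]
ee_rot: [-0.001, 3.141, -0.001]
contact_force: [1.2, 0.1, -0.6]
opening: 0.066
finger_force: 39.2
time: 15.95
position: [622.5, -313.1, 30.8]
ee_rot: [-0.0, 3.14, -0.002]
contact_force: [-0.6, 1.4, 5.9]
opening: 0.069
finger_force: 39.7
```

```bash
python3 -m pendant '[0,0,0,0,0,0,1.2, 0,0,0,0,0,0,3, 0,0,0,0,0,0,3, 0,0,-2,0,0,0,3, 0,0,-4,0,0,0,3, 0,0,-6,0,0,0,3, 0,0,-6,0,0,0,3, 4,0,0,0,0,0,3, 4,0,0,0,0,0,3, 0,0,0,0,0,0,3]'
python3 - <<'E'
from h import *
from station import r
o=r.get_obs();print(o["position"])
for n in("top","side"):
    c=r.camera(n);P=cloud(c);f=c["frame"];hsv=cv2.cvtColor(f,cv2.COLOR_RGB2HSV)
    cv2.imwrite(f"pics/{n}9.png",f[:,:,::-1])
    H,S,V=[hsv[...,i] for i in range(3)]
    m=(H>14)&(H<32)&(S>100)&(V>50)&(c["z_map"]>0)
    for nm,q in dict(L=(626,333),S=(599,109),M=(622,-313),vee=(463,-191),cL=(623,275),cS=(613,57),cM=(611,-260)).items():
        p=P[m&(np.hypot(P[...,0]-q[0],P[...,1]-q[1])<24)]
        if not len(p): continue
        hi=p[p[:,2]>p[:,2].max()-10];mid=p[(p[:,2]>22)&(p[:,2]<35)]
        print(n,nm,len(p),"zmax",p[:,2].max().round(1),"top",hi.mean(0).round(1),"mid",mid.mean(0).round(1) if len(mid) else 0)
E
```

```text
time: 17.2
position: [540.0, -312.7, 210.8]
ee_rot: [0.002, 3.141, -0.001]
contact_force: [0.7, -0.2, -0.4]
opening: 0.351
finger_force: 0.0
[ 539.97724221 -312.65700636  210.79632824]
top L 89 zmax 65.0 top [622.3 330.6  63.5] mid [622.1 330.9  29.5]
top S 17 zmax 62.4 top [593.6 107.3  60.4] mid [592.9 108.2  27.2]
top M 46 zmax 66.5 top [ 619.1 -311.3   64.4] mid [ 618.9 -310.6   27.7]
top vee 174 zmax 61.4 top [ 462.3 -189.8   57.3] mid [ 460.9 -187.3   29.4]
top cL 140 zmax 27.2 top [623.3 276.7  20.9] mid [624.2 277.   24. ]
top cS 28 zmax 20.1 top [612.4  57.4  13.6] mid 0
top cM 73 zmax 22.8 top [ 611.6 -259.4   16.4] mid [ 609.5 -258.2   22.8]
side L 102 zmax 63.0 top [624.7 329.6  59.2] mid [626.  329.7  29.2]
side S 84 zmax 64.5 top [597.7 107.   59.7] mid [598.  105.5  28.5]
side M 209 zmax 65.6 top [ 622.  -315.4   61.8] mid [ 621.  -316.4   27.7]
side vee 286 zmax 60.6 top [ 463.2 -192.1   56. ] mid [ 463.  -193.8   29. ]
side cL 106 zmax 25.8 top [624.4 271.1  19.5] mid [625.8 273.8  23.6]
side cS 41 zmax 17.0 top [614.6  52.7  11.7] mid 0
side cM 171 zmax 21.6 top [ 612.9 -264.2   15.4] mid 0
```

View pics/side9.png

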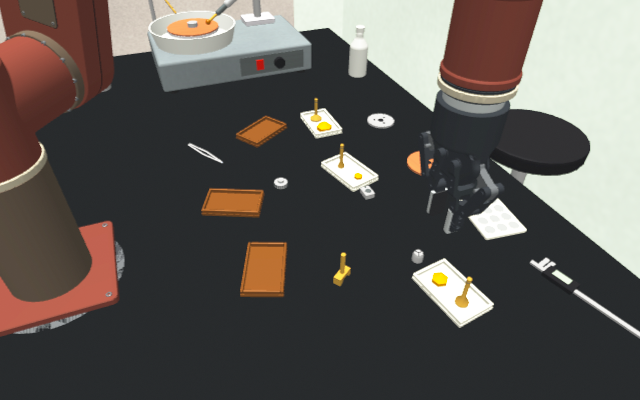

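The side view shows all three dops upright in their dishes at (316,112), (341,158) and (463,293). Their tops are at about 65 mm. The crystals and the vee dop (342,270) have not moved and the gripper is clear, so I'm handing in.

```bash
python3 -c "
from station import r
print(r.close_job())"
```

```text
the job is handed in; nothing more can be done
None
```

I put all three round dops into the dishes of their matching crystals and handed the job in at about 17 s; the final views showed them upright with the crystals, dishes and vee dop in place, but the hand-in returned no verdict.

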